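Unlatch and open the guard gate of a sanding bay

TASK

Open the guard gate of the bench sanding bay. With the gate still shut, press its thumb lever down gently until the latch bar is lifted out of its keeper, without forcing the bar against any part of the keeper, and keep it lifted while you push the gate into the bay. Swing the gate on slowly to the rubber stop, press it snugly against it for half a second with a push of about 10 N, then let go, so that the latch bar drops back and the gate stays at the stop; leave the bottle, the tin and the screwdriver where they are.

Things in the scene. Friction and masses are not known exactly. Their poses are not given: they have to be found in the camera images.
- guard: Fixed bench guard: aluminium gate frame with low clear fences behind. Origin on the bench, middle of the gate opening; x points into the bay, y to the hinge side. Gate posts 24 mm square, 215 mm high, at y +138 (hinge post) and -160 mm (keeper post). Fences up to 130 mm high at the same y, back fence 92 mm high at x = 300 mm. A low black casting lies in the far corner, clear of the gate.
- gate (a joint): Opening angle of the gate (rad) about its upright hinge: 0 shut, grows counter-clockwise seen from above as it is pushed into the bay; it meets the rubber stop somewhere between 1.1 and 1.45. The hinge is stiff (0.12 N m): the gate stays where it is left, but a hand dragged off it can pull it along.
- gate_hinge (a point): On the hinge axis, 190 mm above the bench. Turns with the gate: -y runs along the gate to its free edge, x is its bay-side normal. Gate: 16 mm thick frame, clear panel, 15 to 165 mm above the bench, 15 to 230 mm from the hinge axis. A grey back plate on it stands 60 to 190 mm from the hinge axis, up to 227 mm above the bench; robot-side face 2.5 mm from the mid plane, which holds the hinge axis.
- latch: Steel gravity latch bar, 8 mm thick, 12 mm high, on the robot side of the back plate. Origin on its pivot, 165 mm from the hinge axis, 8 mm to the robot side of the gate's mid plane; y points from nose to thumb lever, x as the gate's. Falls nose-down by its weight (2 to 4.5 N on the lever lifts it) onto its own stop, where it lies about level; it can be raised to 0.45 rad.
- lever (a point): Middle of the thumb lever: a level round peg 16 mm in diameter on the bar, 40 mm from the pivot, 125 mm from the hinge axis. It sticks out towards the robot to 66 mm from the gate's mid plane (this point: 34 mm) and ends in a 22 mm disc. Pressed down it lifts the nose, 2.1 mm per mm. The nose clears the lip after 4 to 7 mm of travel and meets the keeper's roof 1 mm later, when the force rises.
- nose (a point): Underside of the latch bar's nose, a round stub 14 mm in diameter and 12 mm long (axis along the gate's normal), 85 mm from the pivot on the side away from the thumb lever.
- keeper: Steel keeper on the keeper post, round the nose. Origin in its middle at the height of the lip's top edge; axes as the guard. 30 mm deep in x, 20 mm wide. Lip on the bay side 6 mm thick (x 9 to 15 mm); roof 16 mm above the lip's top, so the 14 mm nose passes out with 2 mm to spare; it is out when the gate has opened 0.1 rad. Its height varies: the resting nose is 8 to 15 mm below the lip's top.
- keeper_lip (a point): The keeper's origin: middle of the keeper at the height of the lip's upper edge.
- stop: Fixed upright rubber stop in the bay, 28 mm in diameter and 81 mm high, on a 44 mm foot. Origin at the centre of its foot. The gate's bay-side face comes to rest against its side; the rubber is stiff and yields less than 1 mm.
- gate_back (a point): Point on the bay-side face of the gate's lower rail, 182 mm from the hinge axis, 20 mm above the bench: the place that meets the rubber stop (then 14 to 16 mm from the stop's axis, measured level).
- cleaner: Loose clear bottle with a white cap, 60 mm in diameter, 160 mm high; origin at the centre of its base. Not to be moved.
- screwdriver: Loose screwdriver with a yellow handle, 160 mm long, lying on the bench. Not to be moved.
- tin: Loose low tin, 70 mm in diameter, 70 mm high; origin at the centre of its base. Not to be moved.
Not all that is in view belongs to the job. Of the things that look like the stop, take the one that is nearest to the robot's base at the start.

How it is judged:
On the way, in this order (a step that is already met when the one before it is completed fails the run):
1. with the gate still shut, the nose of the latch bar is lifted above the keeper's lip (z of nose in the frame of keeper_lip above -0.0005 m and value of joint gate below 0.03 rad), for 0.1 s.
2. the gate has been pushed into the bay with the nose over the lip and out of the keeper (value of joint gate above 0.12 rad), for 0.1 s.
3. the gate is pressed snugly against the rubber stop (more than 3 N on the stop) (contact force between stop and anything else above 3 N and value of joint gate above 1 rad), for 0.2 s.
At the end, for the whole second after the job is handed in: The gate rests against the rubber stop (its bay-side face within about 8 mm of the stop), is still, and the latch bar has dropped back (nose no higher than 0.05 rad above level) (horizontal distance between gate_back and stop below 0.022 m and velocity of joint gate below 0.05 rad/s and angle between latch's own y axis and vertical below 1.62 rad); the robot touches nothing.
It fails at once if the latch bar is forced against the keeper (more than 8 N) (contact force between latch and keeper above 8 N).
It fails at once if the gate is pushed hard against the rubber stop (more than 18 N) (contact force between stop and anything else above 18 N).
It fails at once if the gate is flung (faster than 1.5 rad/s) (velocity of joint gate above 1.5 rad/s).
It fails at once if the bottle, the screwdriver or the tin is moved (more than 20 mm) (distance of any of cleaner, screwdriver, tin from where it was at the start of the episode above 0.02 m).
It also fails if it takes over 72 s, if anything falls off the work surface, if the arm or the gripper's body presses on something with over 40 N, if the wrist force passes 120 N, or if a joint passes its speed limit or range.

ROBOT

A 7-joint arm with a two-finger parallel gripper is mounted at the origin on the work surface. World frame = base frame: x ahead of the robot, y to its left, z up, the work surface at z = 0. Lengths are in m, angles in rad, forces in N, time in s.
With the tool pointing down it reaches from about 0.425 to 0.925 m from the base axis. Payload 6.8 kg.
Tool frame: the origin (TCP) lies on the front face of the gripper's body, between the roots of the fingers; the fingertips stand 73 mm ahead of it and the grasp point (between the pads) lies 54 mm ahead of it (env.nose_length is the distance from the TCP to the fingertips, in m); z points along the fingers, y is the line along which they close (so a half turn about z gives the same grasp; the last joint's range is limited). The gripper opens to 85 mm and grips with 20 to 120 N. Pads are 22 mm wide; open, the fingers measure 114 mm over their backs; the gripper's body (76 mm by 85 mm) begins 54 mm behind the grasp point. The pads swing forward as they close: fully open they stand 13 mm farther back than shut.
Start: joints at [-1.278, 0.477, 0.022, 1.555, -0.011, 1.109, -0.083], TCP at [0.263, 0.622, 0.304] pointing down, gripper open.
Joint ranges: [-2.96, 2.96], [-0.34, 2.1], [-1.41, 1.46], [0.24, 2.44], [-1.37, 4.51], [0.17, 1.92], [-2.96, 2.96]. Speed limits (rad/s): [2.39, 2.39, 3.14, 3.14, 3.14, 3.14, 3.14].

INTERFACE

Orientations are given as a unit quaternion [w, x, y, z].
In Python, from cell import env, kin, camera, calibration, job gives the robot as it stands. The module is installed in compiled form; this text tells all that it offers. Calls block until the motion is done:
- env.reach(position, orientation): joint-space move of the TCP to a pose.
- env.movel(position, velocity=0.15, rot=None, stop_force=None): straight line of the TCP; rot=None keeps the orientation; velocity is the mean speed in m/s. With stop_force (N) it stops when the force on the tool has changed by that much, and returns True; else False.
- env.goto_joints(angles): joint-space move.
- env.grip(opening, f_grip=None): finger opening in m; f_grip is the grip in N (None keeps the last); returns when the fingers have stopped.
- env.dwell(seconds).
- kin.inverse_kinematics(position, orientation): joint angles nearest the present ones, or None.
- env.get_state(): the state.
- camera(name): name is "side" or "top"; returns (picture, depth): 480x640x3 uint8, blue, green, red; 480x640 float32, m along the optical axis (not along the pixel's ray), 0 where there is no reading.
- calibration(name): a dict with "fx", "fy", "cx", "cy" (pixels), "rvec" (rotation vector, rad) and "tvec" (3), from world to camera coordinates, as OpenCV has them. Camera axes: x right, y down, z forward; pixel columns grow to the right and rows downward; lengths in m; the calibration is good to about 2 mm. A picture is of the moment at which its call begins. calibration takes no time and is no camera call.
A pose or a line that the arm cannot do raises env.PlanningError and nothing moves.
- job.job_done(): hands the job in; it is judged then, once.
The state is a dict: "time": time; "qpos": joint angles; "joint_velocities": joint speeds; "joint_torque": joint torques, N m; "tcp_pos": TCP position; "orientation": TCP orientation; "force": force on the tool from outside, world axes, zero at the start; "torque": the same for the moment, N m; "opening": finger opening in m; "gripper_force": force on a finger pad.
Only numpy, scipy, OpenCV 4.12 (cv2) and the standard library are available. Lean on these libraries where they do the work, as an engineer would, in place of code of your own. Each camera call takes 0.05 s, during which the arm holds its last target. There are 200 camera calls.

## Working session

There is one attempt and no reset: what is moved stays moved. The work goes in short steps, each a Python script; the robot and the scene stay as the last script left them, time stands still between calls to the robot, and variables do not carry over. Pictures are saved under pics/ and viewed, at most 10 in all, crops included, and the job is handed in when it is done.

```bash
mkdir -p pics; ls; python3 - <<'E'
from cell import env,camera,calibration
import cv2,numpy as np
for n in("side","top"):
    p,d=camera(n); cv2.imwrite(f"pics/{n}0.png",p); np.save(f"pics/{n}0.npy",d)
    c=calibration(n);R=cv2.Rodrigues(np.array(c["rvec"]))[0]
    print(n,c,-R.T@np.array(c["tvec"]).ravel())
s=env.get_state();print(s["tcp_pos"],s["orientation"],s["force"],s["time"])
E
```

```text
pics
side {'fx': 471.96899368148837, 'fy': 471.96899368148837, 'cx': 320.5562539579464, 'cy': 232.54868524428667, 'rvec': array([ 2.37132655, -0.25040478,  0.11026348]), 'tvec': array([-0.50972954,  0.15924675,  1.15660706])} [ 0.34695338 -0.77225925  0.95192575]
top {'fx': 591.1118139435474, 'fy': 591.1118139435474, 'cx': 311.18891155850355, 'cy': 227.61612152252926, 'rvec': array([ 2.18435736, -2.12494301,  0.17461421]), 'tvec': array([-0.04377521,  0.54902116,  1.50524238])} [ 0.32796877 -0.00426635  1.5689211 ]
[0.26321608 0.62111206 0.30305217] [-9.70054946e-05  1.99079107e-01  9.79983086e-01 -8.06880349e-04] [ 0.23281177  0.36632552 -0.20202973] 0.1
```

View pics/side0.png

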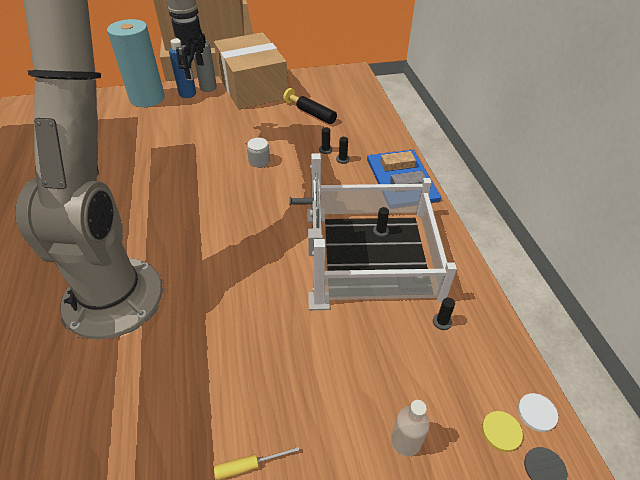

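View pics/top0.png

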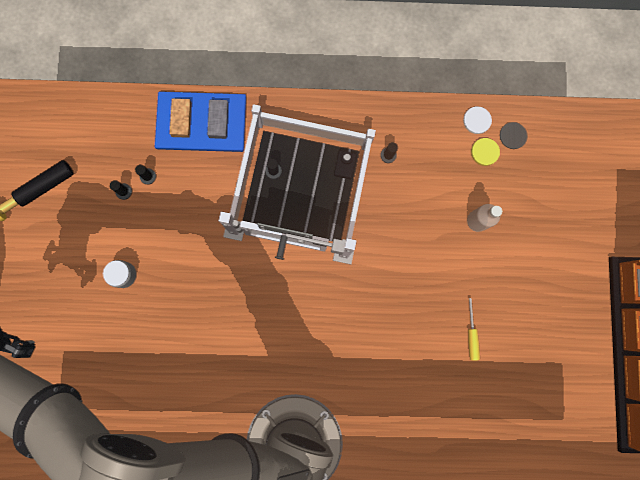

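Top view: hinge post (226,218), keeper post (345,245), lever peg (281,247), tin (117,273), bottle (488,215), screwdriver (473,330). Stop look-alikes: top (121,188), (145,173), (389,152) lie outside the guard, (272,168) is in the bay. Checking that with crops.

```bash
python3 - <<'E'
import cv2,numpy as np
a=cv2.imread("pics/top0.png")[150:275,210:370]; a=cv2.resize(a,None,fx=5,fy=4.8*1.0417,interpolation=cv2.INTER_CUBIC)[:600]
b=cv2.imread("pics/side0.png")[145:265,285:445]; b=cv2.resize(b,None,fx=5,fy=5,interpolation=cv2.INTER_CUBIC)
cv2.imwrite("pics/c_top.png",a[:600]);cv2.imwrite("pics/c_side.png",b)
E
cat > h.py <<'E'
from cell import env,kin,camera,calibration,job
import cv2,numpy as np
from scipy.spatial.transform import Rotation as Rt
def ray(n,px):
    c=calibration(n);R=cv2.Rodrigues(np.array(c["rvec"]))[0];t=np.array(c["tvec"]).ravel()
    return -R.T@t, R.T@np.array([(px[0]-c["cx"])/c["fx"],(px[1]-c["cy"])/c["fy"],1.])
def onz(n,px,z):
    o,d=ray(n,px);return o+d*(z-o[2])/d[2]
def tri(p,q):
    o,d=ray("side",p);u,e=ray("top",q)
    s=np.linalg.lstsq(np.c_[d,-e],u-o,rcond=None)[0]
    return (o+d*s[0]+u+e*s[1])/2, np.linalg.norm(o+d*s[0]-u-e*s[1])
E
python3 - <<'E'
from h import *
for n,p in dict(bay=(272,172),a=(121,191),b=(145,176),c=(389,155)).items(): 
    x=onz("top",p,.04);print(n,x,np.linalg.norm(x[:2]))
E
```

```text
bay [0.69567619 0.07895886 0.04      ] 0.7001427486122475
a [0.63247955 0.47222557 0.04      ] 0.7893208247985277
b [0.67456985 0.41236366 0.04      ] 0.7906252374789917
c [ 0.75175861 -0.23108816  0.04      ] 0.7864748838383582
```

View pics/c_top.png

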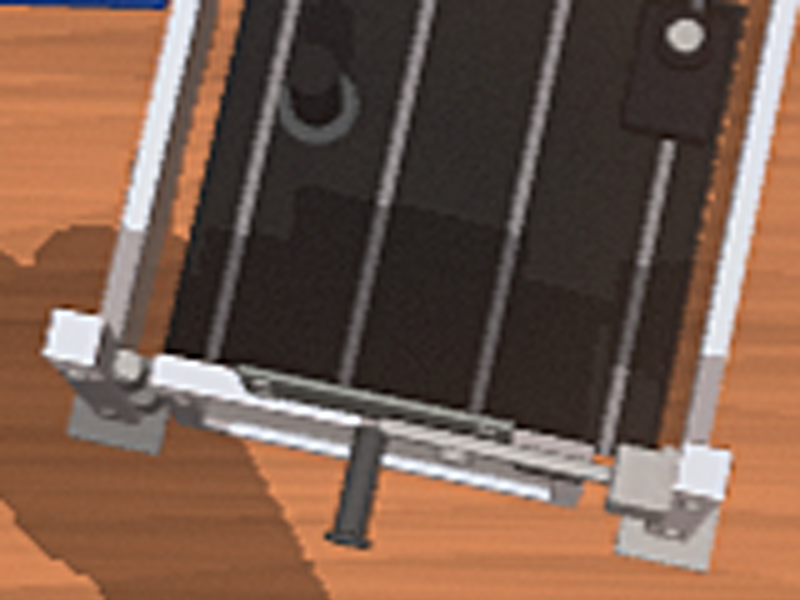

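View pics/c_side.png

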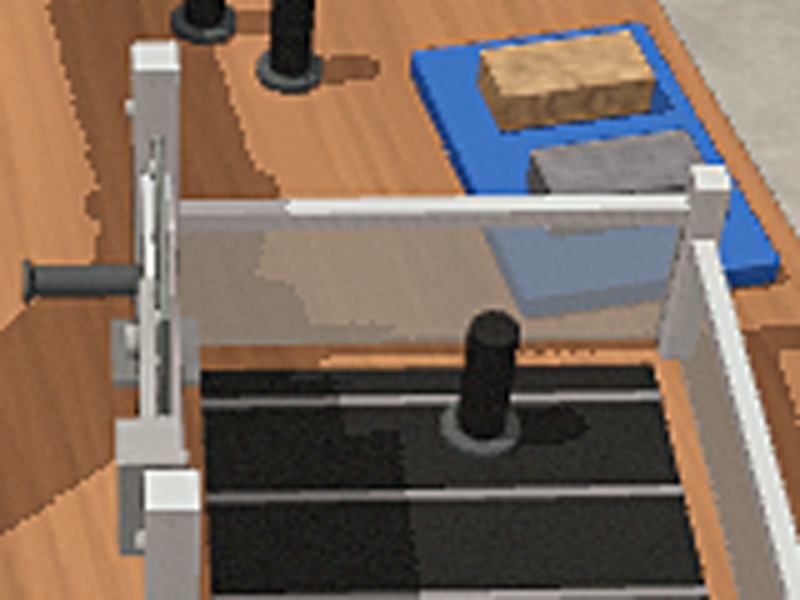

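The crops show the in-bay stop clearly (side (382,221), top (272,170), nearest to the base at 0.70 m), so that is the one. Peg end disc: top (279.6,258.4), side (290.6,201.4). Peg root: top (284,236), side (312,201). Next, the guard frame and a reachability check.

```bash
cat >> h.py <<'E'
def quat(yaw):  # tool down, tool y along direction 'gate y' turned by yaw
    y=np.array([-np.sin(yaw),np.cos(yaw),0]);z=np.array([0,0,-1.])
    q=Rt.from_matrix(np.c_[np.cross(y,z),y,z]).as_quat();return q[[3,0,1,2]]
E
python3 - <<'E'
from h import *
H=onz("top",(225,218),.215);K=onz("top",(350.8,244.4),.215)
Hs=onz("side",(285+155/5,145+57/5),.215);Ks=onz("side",(285+172/5,145+492/5),.215)
print("posts",H,K,np.linalg.norm(H-K),Hs,Ks)
for h,k in((H,K),(Hs,Ks),((H+Hs)/2,(K+Ks)/2)):
    e=(h-k);e/=np.linalg.norm(e);yaw=np.arctan2(-e[0],e[1]);o=(h*160+k*138)/298;o[2]=0;print("yaw",yaw,"origin",o)
end=tri((290.6,201.4),(279.6,258.4));root=tri((312.6,201.4),(284,236));print("lever end,root",end,root)
ex=np.array([np.cos(yaw),np.sin(yaw),0]);ey=np.array([-np.sin(yaw),np.cos(yaw),0])
for p in(end[0],root[0]):print("in guard",(p-o)@ex,(p-o)@ey,p[2])
hk=onz("top",(210+128/5,150+365/5),.19);print("knuckle",(hk-o)@ex,(hk-o)@ey)
# nose in the top view runs into keeper (block centre)
ko=onz("top",(210+642/5,150+478/5),.215);print("keeper",(ko-o)@ex,(ko-o)@ey)
st=tri((285+494/5,145+328/5),(210+318/5,150+72/5));print("stop top",st,(st[0]-o)@ex,(st[0]-o)@ey)
hinge=o+ey*.112
for t in(0,.1,.4,.8,1.2,1.4):
    a=yaw+t;x=np.array([np.cos(a),np.sin(a),0]);y=np.array([-np.sin(a),np.cos(a),0])
    p=hinge-.125*y-.036*x+[0,0,.19+.054]
    for s in(0,np.pi):print(t,s,p.round(3),np.round(kin.inverse_kinematics(p,quat(a+s)),2) if kin.inverse_kinematics(p,quat(a+s)) is not None else None)
E
```

```text
posts [0.54128444 0.17410831 0.215     ] [ 0.4881164  -0.11827457  0.215     ] 0.2971777154152558 [0.54587582 0.17445275 0.215     ] [ 0.49156597 -0.1193908   0.215     ]
yaw -0.17987837378148183 origin [0.516663   0.03870953 0.        ]
yaw -0.1827632540773101 origin [0.52072562 0.03837755 0.        ]
yaw -0.181324789422115 origin [0.51869431 0.03854354 0.        ]
lever end,root (array([0.45530434, 0.04548761, 0.1926194 ]), np.float64(0.0042596654686127685)) (array([0.5076045 , 0.03703149, 0.19061805]), np.float64(0.0024179437873898643))
in guard -0.06360297990775121 -0.004601065276687893 0.19261939745579915
in guard -0.010635327168202363 -0.0034871102068827304 0.190618046437792
knuckle -0.0053567347703005015 0.11433070010647076
keeper -0.010493647801141806 -0.13228960792483443
stop top (array([0.70605217, 0.07268467, 0.08790693]), np.float64(0.0035138556016507164)) 0.17812948651979688 0.06736817431424776
0 0 [0.481 0.032 0.244] [-0.52  0.24  0.38  2.09 -0.12  0.83  1.32]
0 3.141592653589793 [0.481 0.032 0.244] [-0.87  0.3   0.81  2.11 -0.29  0.85 -1.64]
0.1 0 [0.493 0.027 0.244] [-0.5   0.26  0.37  2.06 -0.13  0.84  1.44]
0.1 3.141592653589793 [0.493 0.027 0.244] [-0.88  0.34  0.85  2.08 -0.33  0.86 -1.48]
0.4 0 [0.531 0.019 0.244] [-0.42  0.32  0.32  1.98 -0.13  0.87  1.76]
0.4 3.141592653589793 [0.531 0.019 0.244] [-0.76  0.39  0.77  2.   -0.35  0.89 -1.16]
0.8 0 [0.582 0.026 0.244] [-0.3   0.39  0.19  1.85 -0.09  0.91  2.12]
0.8 3.141592653589793 [0.582 0.026 0.244] [-0.67  0.46  0.69  1.88 -0.36  0.93 -0.77]
1.2 0 [0.626 0.052 0.244] [-0.21  0.46  0.04  1.73 -0.02  0.95  2.42]
1.2 3.141592653589793 [0.626 0.052 0.244] [-0.65  0.53  0.66  1.76 -0.38  0.98 -0.4 ]
1.4 0 [0.644 0.072 0.244] [-0.18  0.49 -0.03  1.68  0.02  0.97  2.57]
1.4 3.141592653589793 [0.644 0.072 0.244] [-0.65  0.56  0.63  1.71 -0.38  0.99 -0.23]
```

```bash
cat >> h.py <<'E'
YAW=-.181;O=np.array([.5187,.0385,0]);HY=.120
def pose(t,n=.042,r=.125,z=.245,hy=HY):
    """TCP pose for gate angle t: n to robot side of mid plane, r from hinge."""
    a=YAW+t;x=np.array([np.cos(a),np.sin(a),0]);y=np.array([-np.sin(a),np.cos(a),0])
    h=O+hy*np.array([-np.sin(YAW),np.cos(YAW),0])
    return h-r*y-n*x+[0,0,z],quat(a+np.pi),x,y
def F(x,y):
    fs=[]
    for _ in range(3): env.dwell(.02);fs.append(env.get_state()["force"])
    f=np.mean(fs,axis=0);return np.array([f@x,f@y,f[2]])
E
python3 - <<'E'
from h import *
p,q,x,y=pose(0,z=.34)
env.reach(p,q);env.grip(.05,40)
print(F(x,y),env.get_state()["time"])
print(env.movel(pose(0,z=.245)[0],velocity=.1,stop_force=5))
s=env.get_state();print(F(x,y),s["tcp_pos"],s["opening"],s["time"])
a,_=camera("side");b,_=camera("top")
cv2.imwrite("pics/app.png",np.hstack([cv2.resize(a[140:260,260:380],(400,400)),cv2.resize(b[190:290,230:330],(400,400))]))
E
```

```text
[ 0.00599587 -0.26245074 -0.15181592] 2.8083
False
[ 0.21908291 -0.31283107  0.16807189] [0.47690181 0.04114586 0.24550705] 0.05006285802332418 3.9083
```

View pics/app.png

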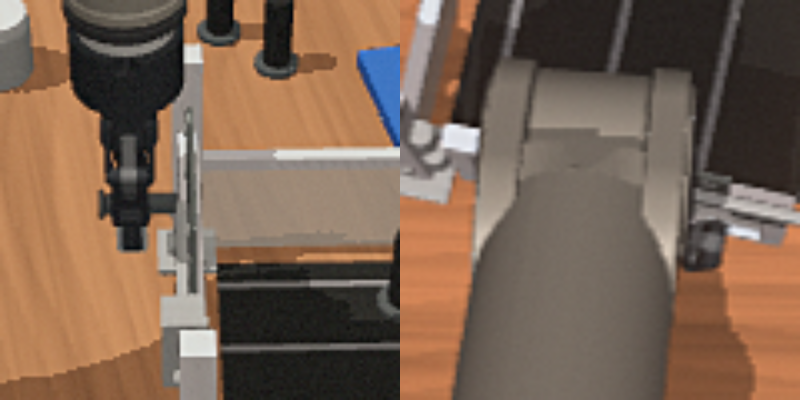

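The crop shows the fingers straddling the peg (side crop (130,205)) between the disc (105,205) and the bar (180,200), with the tips below the peg. Next I grip, then press in 0.5 mm steps and watch the force.

```bash
python3 - <<'E'
from h import *
p,q,x,y=pose(0)
env.grip(.0,30)
s=env.get_state();print("grip",F(x,y).round(2),s["opening"],s["gripper_force"],s["tcp_pos"])
# release lateral bias from gripping
for i in range(4):
    f=F(x,y)
    if abs(f[1])<2: break
    p=p+y*np.sign(f[1])*.0007; env.movel(p,velocity=.02); print("adj",F(x,y).round(2))
print(p)
for i in range(6):
    p=p-[0,0,.0005]; env.movel(p,velocity=.01); f=F(x,y); print(i,env.get_state()["tcp_pos"][2].round(5),f.round(2))
    if abs(f[2])>12: break
np.save("p.npy",p);print(env.get_state()["time"])
E
```

```text
grip [ 1.26  5.07 -0.69] 0.015121759320192496 29.88054245710373 [0.4773762  0.04248788 0.24542088]
adj [2.35 5.37 0.74]
adj [2.71 3.49 3.85]
adj [2.05 2.67 5.93]
adj [1.24 0.61 5.83]
[0.47699008 0.0438965  0.245     ]
0 0.24471 [0.99 0.29 6.93]
1 0.24432 [0.29 0.46 8.83]
2 0.24376 [1.   0.67 7.17]
3 0.24332 [0.38 0.52 8.36]
4 0.24294 [0.66 0.54 9.82]
5 0.24233 [1.26 0.44 8.01]
7.7083
```

```bash
python3 - <<'E'
from h import *
p=np.load("p.npy");_,q,x,y=pose(0)
a,_=camera("side");cv2.imwrite("pics/s3.png",a)
for i in range(6):
    p=p-[0,0,.0004]; env.movel(p,velocity=.01); f=F(x,y); print(i,p[2].round(4),env.get_state()["tcp_pos"][2].round(5),f.round(2),env.get_state()["torque"].round(2))
    if f[2]>11: break
np.save("p.npy",p);print(env.get_state()["time"])
b,_=camera("side");z=cv2.imread("pics/side0.png")
cv2.imwrite("pics/cmp.png",np.hstack([cv2.resize(k[155:255,285:335],(260,520),interpolation=cv2.INTER_CUBIC) for k in(z,a,b)]))
E
```

```text
0 0.2416 0.24195 [0.57 0.35 9.02] [-0.2  -0.1   0.01]
1 0.2412 0.24165 [ 0.44  0.54 10.22] [-0.25  0.05 -0.  ]
2 0.2408 0.2411 [0.82 0.55 8.29] [-0.17 -0.12  0.03]
3 0.2404 0.24074 [0.38 0.26 8.65] [-0.19 -0.12 -0.  ]
4 0.24 0.24044 [-0.12 -0.4   9.89] [-0.27  0.02 -0.03]
5 0.2396 0.23988 [1.03 0.32 7.87] [-0.18 -0.11 -0.01]
9.5583
```

View pics/cmp.png

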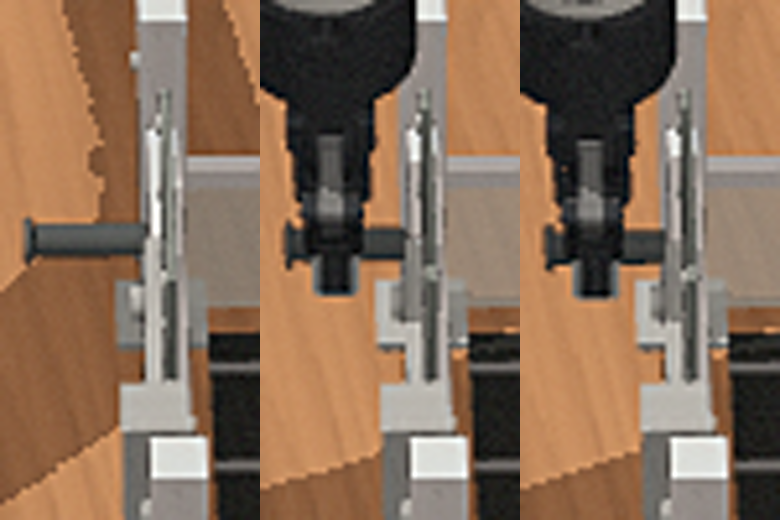

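Three crops: the peg's disc goes down from row 240 to 245 to 247 (about 4 mm), so the lever follows the gripper. I continue in fine steps until the force rises at the roof.

```bash
python3 - <<'E'
from h import *
p=np.load("p.npy");_,q,x,y=pose(0)
for i in range(12):
    p=p-[0,0,.0003]; env.movel(p,velocity=.01); env.dwell(.05); f=F(x,y); print(i,p[2].round(4),env.get_state()["tcp_pos"][2].round(5),f.round(2))
    if f[2]>12: break
np.save("p.npy",p);print(env.get_state()["time"])
E
```

```text
0 0.2393 0.2396 [0.75 0.6  8.25]
1 0.239 0.23938 [-0.03 -0.43  9.81]
2 0.2387 0.23917 [-0.29 -0.02 10.59]
3 0.2384 0.23865 [ 0.71 -0.19  7.5 ]
4 0.2381 0.23837 [0.8  0.05 8.18]
5 0.2378 0.23814 [ 0.37 -0.01  9.49]
6 0.2375 0.23793 [-0.33 -0.47 10.39]
7 0.2372 0.23779 [-1.07 -0.62 13.08]
12.4083
```

```bash
python3 - <<'E'
from h import *
p=np.load("p.npy");_,q,x,y=pose(0)
p=p-[0,0,.0003]; env.movel(p,velocity=.01); env.dwell(.05); print(p[2].round(4),env.get_state()["tcp_pos"][2].round(5),F(x,y).round(2))
b,_=camera("side");a=cv2.imread("pics/s3.png");z=cv2.imread("pics/side0.png")
cv2.imwrite("pics/cmp2.png",np.hstack([cv2.resize(k[155:255,285:335],(260,520),interpolation=cv2.INTER_CUBIC) for k in(z,a,b)]))
np.save("p.npy",p)
# subpixel vertical shift of the peg's disc end against the first picture
g=lambda k:cv2.cvtColor(k,cv2.COLOR_BGR2GRAY).astype(np.float32)
for k in(a,b):
    prof=[255-g(v)[190:215,289:293].mean(1) for v in(z,k)]
    r=np.arange(190,215);w=[np.clip(v-v.max()*.75,0,None) for v in prof];print([ (u*r).sum()/u.sum() for u in w])
E
```

```text
0.2369 0.23753 [-0.98 -0.44 13.12]
[np.float64(203.8141517476556), np.float64(201.63386194029852)]
[np.float64(203.8141517476556), np.float64(202.4519838987924)]
```

View pics/cmp2.png

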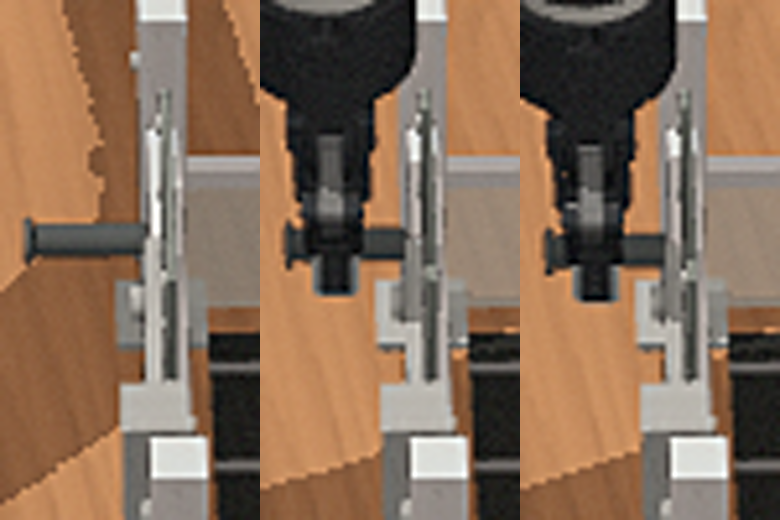

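Disc row is now about 251, a travel of about 6 mm. Two more fine steps will tell the roof from pad stick-slip.

```bash
python3 - <<'E'
from h import *
p=np.load("p.npy");_,q,x,y=pose(0)
env.dwell(.1);print(F(x,y).round(2),env.get_state()["tcp_pos"][2].round(5))
for i in range(5):
    p=p-[0,0,.0002]; env.movel(p,velocity=.01); env.dwell(.05); f=F(x,y);print(p[2].round(4),env.get_state()["tcp_pos"][2].round(5),f.round(2))
    if f[2]>15.5: break
np.save("p.npy",p)
E
```

```text
[-0.54 -1.07 12.92] 0.23753
0.2367 0.23748 [-1.77 -0.89 15.48]
0.2365 0.23742 [-2.18 -1.18 17.7 ]
```

The force now rises steeply, so that is the roof, first touched near TCP z 0.2378. I back off about 0.5 mm and open the gate past the keeper with small arc steps, easing the sideways force as I go.

```bash
cat > sw.py <<'E'
from h import *
import json
def swing(st,t1,dt,v=.03,stop=None):
    """arc steps; st: t, n, r, z, hy. Eases the radial force by shifting r. stop: N of push along x -> returns."""
    k=0
    while st["t"]<t1-1e-6:
        st["t"]=min(st["t"]+dt,t1)
        p,q,x,y=pose(st["t"],st["n"],st["r"],st["z"],st["hy"]); env.movel(p,velocity=v,rot=q)
        f=F(x,y)
        if abs(f[1])>2: st["r"]-=np.sign(f[1])*min(.001,.0003*abs(f[1]))
        s=env.get_state();k+=1
        if k%3==0 or stop: print(round(st["t"],3),f.round(1),"tz",s["torque"][2].round(2),"z",s["tcp_pos"][2].round(4),"r",round(st["r"],4),"T",round(s["time"],1))
        if max(abs(f))>25: print("high force",f);break
        if stop and -f[0]>stop: print("stop force");break
    json.dump(st,open("st.json","w"))
E
python3 - <<'E'
from sw import *
p=np.load("p.npy");_,q,x,y=pose(0)
p[2]=.2377; env.movel(p,velocity=.01); env.dwell(.15)
s=env.get_state();print(s["tcp_pos"],F(x,y).round(2))
ey=np.array([-np.sin(YAW),np.cos(YAW),0]);ex=np.array([np.cos(YAW),np.sin(YAW),0])
hy=(p-O)@ey+.125;n=-(p-O)@ex;print(hy,n)
st=dict(t=0.,n=n,r=.125,z=float(p[2]),hy=hy)
swing(st,.18,.02)
E
```

```text
[0.47683581 0.0428363  0.23771476] [ 1.51 -1.44  6.47]
0.12279999999999999 0.04199999999999997
0.06 [-1.3 -0.3  9.1] tz -0.09 z 0.2376 r 0.125 T 15.0
0.12 [ 1.2 -1.4  6.5] tz -0.03 z 0.2376 r 0.125 T 15.9
0.18 [ 0.6 -1.6  6.2] tz -0.02 z 0.2376 r 0.125 T 16.8
```

```bash
python3 - <<'E'
from sw import *
st=json.load(open("st.json"));swing(st,.95,.04,v=.04)
a,_=camera("side");b,_=camera("top")
cv2.imwrite("pics/mid.png",np.hstack([cv2.resize(a[130:310,270:450],(400,400)),cv2.resize(b[110:270,210:370],(400,400))]))
E
```

```text
0.3 [ 1.3 -0.2  6.6] tz -0.03 z 0.2376 r 0.1256 T 17.8
0.42 [ 0.9 -1.   5.5] tz -0.04 z 0.2377 r 0.1256 T 18.8
0.54 [ 0.6 -1.5  6.3] tz -0.01 z 0.2377 r 0.1256 T 19.8
0.66 [ 0.8 -1.8  5.7] tz 0.04 z 0.2377 r 0.1256 T 20.8
0.78 [ 0.6 -1.   5.9] tz -0.02 z 0.2377 r 0.1263 T 21.8
0.9 [ 0.3 -0.6  6.3] tz 0.05 z 0.2377 r 0.1263 T 22.8
```

View pics/mid.png

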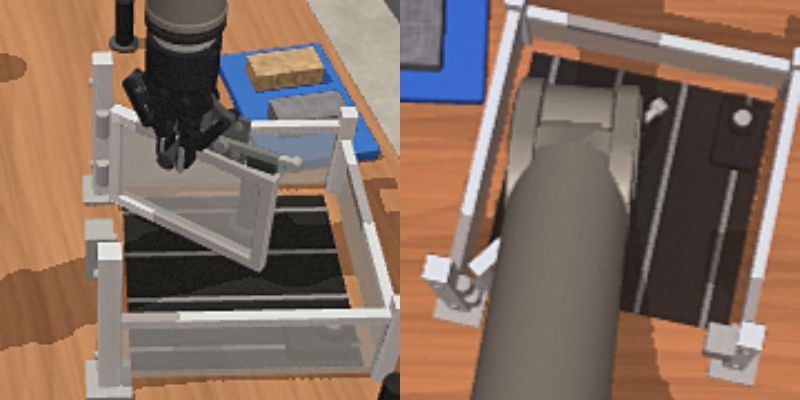

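The picture shows the gate open about 0.95 rad, held at the peg (side crop (180,150)), bar lifted. The predicted stop angle is about 1.15, so from 1.06 on I use fine steps.

```bash
python3 - <<'E'
from sw import *
st=json.load(open("st.json"));swing(st,1.06,.02,v=.03);swing(st,1.45,.006,v=.02,stop=4)
E
```

```text
1.01 [-0.1 -0.9  5.4] tz 0.08 z 0.2377 r 0.1263 T 24.5
1.06 [-0.3 -1.7  5.4] tz 0.05 z 0.2376 r 0.1263 T 25.4
1.066 [-0.  -1.5  5.5] tz 0.03 z 0.2376 r 0.1263 T 25.7
1.072 [-0.6 -0.7  5.6] tz 0.1 z 0.2376 r 0.1263 T 26.0
1.078 [-0.5 -1.   5.9] tz 0.02 z 0.2376 r 0.1263 T 26.3
1.084 [-0.6 -0.6  6.1] tz 0.05 z 0.2376 r 0.1263 T 26.6
1.09 [-0.5 -1.7  5.8] tz 0.06 z 0.2376 r 0.1263 T 26.9
1.096 [-0.7 -0.9  6. ] tz 0.03 z 0.2377 r 0.1263 T 27.2
1.102 [-0.7 -1.1  5.9] tz 0.06 z 0.2376 r 0.1263 T 27.5
1.108 [-0.3 -1.   5.5] tz 0.02 z 0.2376 r 0.1263 T 27.8
1.114 [-1.  -1.4  5.7] tz 0.08 z 0.2376 r 0.1263 T 28.1
1.12 [-0.7 -0.5  6.1] tz 0.04 z 0.2377 r 0.1263 T 28.4
1.126 [-0.3 -0.9  5.8] tz 0.0 z 0.2377 r 0.1263 T 28.7
1.132 [-0.4 -0.9  5.8] tz 0.07 z 0.2376 r 0.1263 T 29.0
1.138 [-0.4 -1.7  5.7] tz -0.02 z 0.2376 r 0.1263 T 29.3
1.144 [-0.3 -0.7  5.6] tz 0.01 z 0.2376 r 0.1263 T 29.6
1.15 [-0.5 -0.9  6.2] tz 0.03 z 0.2377 r 0.1263 T 29.9
1.156 [-0.  -1.2  5.8] tz 0.06 z 0.2377 r 0.1263 T 30.2
1.162 [-0.2 -1.2  6.1] tz 0.03 z 0.2376 r 0.1263 T 30.5
1.168 [-0.5 -0.8  5.9] tz 0.03 z 0.2376 r 0.1263 T 30.8
1.174 [-0.8 -0.7  5.8] tz 0.04 z 0.2377 r 0.1263 T 31.1
1.18 [-0.8 -1.3  6.4] tz 0.03 z 0.2377 r 0.1263 T 31.4
1.186 [-0.7 -0.8  5.5] tz 0.05 z 0.2377 r 0.1263 T 31.7
1.192 [-1.7 -0.6  6.6] tz -0.06 z 0.2376 r 0.1263 T 32.0
1.198 [-4.1  0.1  8. ] tz -0.15 z 0.2375 r 0.1263 T 32.3
stop force
```

Stop met at about 1.19 rad. Now the press: small straight pushes to about 12 N at the lever (about 9 N on the stop), held, then eased off.

```bash
python3 - <<'E'
from sw import *
st=json.load(open("st.json"));p0,q,x,y=pose(st["t"],st["n"],st["r"],st["z"],st["hy"]);p=p0.copy()
for i in range(16):
    p=p+x*.0003;env.movel(p,velocity=.01);f=F(x,y);tz=env.get_state()["torque"][2]
    N=(-f[0]*.1263-tz-.1)/.182;print(f.round(1),tz.round(2),"est N",N.round(1))
    if N>8.5 or -f[0]>13: break
for i in range(5): env.dwell(.1);s=env.get_state();f=s["force"];print("hold",(f@x).round(1),s["torque"][2].round(2))
print(s["time"]);np.save("p.npy",p)
E
```

```text
[-4.6  0.6  8.1] -0.13 est N 3.3
[-4.5  1.   8.2] -0.16 est N 3.4
[-5.6  1.1  8.2] -0.11 est N 3.9
[-6.2  1.1  9. ] -0.16 est N 4.6
[-7.1  1.7  8.8] -0.14 est N 5.1
[-7.2  1.6  9.3] -0.16 est N 5.3
[-8.   1.8  9.1] -0.13 est N 5.7
[-8.9  2.1  9.6] -0.08 est N 6.1
[-9.5  2.1 10.3] -0.07 est N 6.4
[-10.    2.1  10.5] -0.09 est N 6.9
[-10.8   2.5  10.2] -0.09 est N 7.4
[-10.8   2.   10.6] -0.11 est N 7.5
[-12.2   2.6   9.5] -0.11 est N 8.5
hold -11.9 -0.09
hold -12.0 -0.09
hold -12.0 -0.11
hold -11.2 -0.11
hold -11.6 -0.11
36.675
```

```bash
python3 - <<'E'
from sw import *
st=json.load(open("st.json"));_,q,x,y=pose(st["t"]);p=np.load("p.npy")
for i in range(14):
    p=p-x*.0004;env.movel(p,velocity=.01);f=F(x,y)
    if f[0]>-3: break
print(i,f.round(1))
env.grip(.05);env.dwell(.2);print(F(x,y).round(1),env.get_state()["opening"])
print(env.movel(p+[0,0,.13],velocity=.08,stop_force=6));env.dwell(.2)
s=env.get_state();print(F(x,y).round(1),s["time"])
env.movel(p+[0,0,.13]-x*.05-np.array([.1,0,-.06]),velocity=.15)
a,_=camera("side");b,_=camera("top")
cv2.imwrite("pics/end.png",np.hstack([cv2.resize(a[130:310,270:450],(400,400)),cv2.resize(b[110:270,210:370],(400,400))]))
E
```

```text
10 [-2.6  0.2  7.3]
[-0.   0.5 -0.4] 0.050060772159493366
False
[ 0.2 -0.  -0.2] 42.6333
```

View pics/end.png

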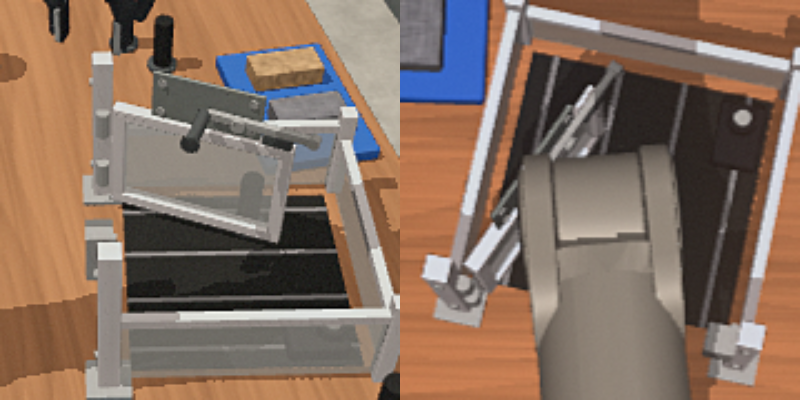

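The gate stands at the stop (seen through the panel at side crop (255,190)), gripper clear. I use the last picture to check that the bar has dropped.

```bash
python3 - <<'E'
from h import *
a,_=camera("side");cv2.imwrite("pics/end2.png",cv2.resize(a[155:245,320:425],(700,600),interpolation=cv2.INTER_CUBIC))
E
```

```text
(no output)
```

View pics/end2.png

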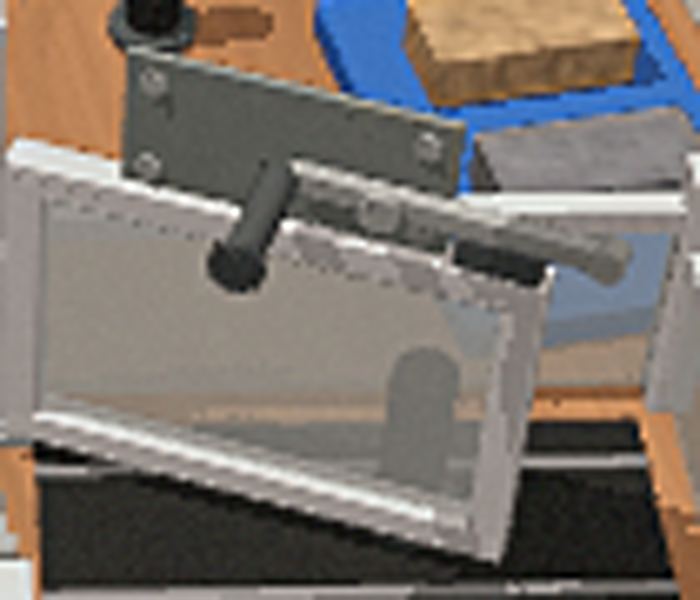

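The bar's top edge, (300,165) to (600,235), is parallel to the gate's rail, (10,150) to (545,275), so the bar has dropped. The gate is at the stop. Handing in.

```bash
python3 -c "
from cell import job,env
print(env.get_state()['time']);print(job.job_done())"
```

```text
43.9583
the job is handed in; nothing more can be done
None
```

I opened the gate with the bar lifted clear of the keeper and pressed it against the rubber stop at an estimated 8.5 N for half a second. I then let go, and the last pictures show the bar dropped level and the gate at the stop. The job was handed in at 44 s; no verdict came back.

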